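Fit the keyed output shaft into the worm gear unit and hold it home

ROBOT

A 6-joint arm with a two-finger parallel gripper is mounted at the origin on the work surface. World frame = base frame: x ahead of the robot, y to its left, z up, the work surface at z = 0. Lengths are in m, angles in rad, forces in N, time in s.
With the tool pointing down it reaches from about 0.35 to 0.975 m from the base axis. Payload 4.9 kg.
Tool frame: the origin (TCP) lies at the very end of the fingers, on their centre line; the grasp point (between the pads) lies 19 mm behind it; z points along the fingers, y is the line along which they close (so a half turn about z gives the same grasp; the last joint's range is limited). The gripper opens to 85 mm and grips with 20 to 120 N. Pads are 22 mm wide; open, the fingers measure 114 mm over their backs; the gripper's body (76 mm by 85 mm) begins 54 mm behind the grasp point. The pads swing forward as they close: fully open they stand 13 mm farther back than shut.
Start: joints at [-1.311, 0.053, 1.613, -0, 1.476, -0.119], TCP at [0.231, -0.581, 0.231] pointing down, gripper open.
Joint ranges: [-3.01, 3.01], [-1.01, 2.22], [0.06, 2.58], [-1.02, 4.17], [0.09, 2.62], [-3.14, 3.14]. Speed limits (rad/s): [2.57, 2.57, 3.14, 3.14, 3.14, 3.14].

INTERFACE

Orientations are given as a rotation vector (axis times angle).
In Python, from station import ctrl, imaging gives the robot as it stands.
- The arm moves only by the tool play_rows, never from a script. Its argument "series" is a list of rows, each a list of 3 entries, a list of its own where there are three numbers: the opening, from 0 (shut) to 1 (fully open), then the shift along the tool's x, y, z each as a share of 0.05 m, from -1 to 1, then the turn, a rotation vector about the tool's x, y, z each as a share of 8 degrees, from -1 to 1. In form: [[grip, [dx, dy, dz], [ax, ay, az]], ...]. A call has 1 to 8 rows; each row shifts and turns the commanded pose from where the row before left it, along the tool's axes as they then stand; what a row does not reach is not made up. A row lasts 1/8 s, in which the tool goes at most 62.5 mm and 10.7 degrees, less where a joint would pass 70% of its speed; a pose out of reach is approached as far as the arm can. A call with a number of a shift or a turn outside -1 to 1 is refused whole. A call with a gripper value outside its range is refused whole. The fingers move at their own pace and stop on an object; "force" is the grip in N (left out, the last holds). Time passes only in rows, so rows that do not move let the fingers close. It gives the time, the measured TCP pose, the force, the opening and the grip force at its end, in the units of the state.
- ctrl.get_obs(): the state, without advancing time (a new reading comes with each control period).
- imaging.get_image(name): name is "scene" or "top" or "wrist"; returns a dict with "color" (400x640x3 uint8, blue, green, red), "fx", "fy", "cx", "cy" (pixels), "extrinsics" (4x4, takes a point from world to camera coordinates); the wrist camera has in their place "hand_eye" (4x4, takes a point from camera to tool coordinates, whose origin is the TCP and whose axes are the flange's). Camera axes: x right, y down, z forward; pixel columns grow to the right and rows downward; lengths in m; the calibration is good to about 2 mm. A picture is of the moment at which its call begins: read the wrist's pose just before it. There is no depth.
- ctrl.finish_job(): hands the job in; it is judged then, once.
The state is a dict: "t": time; "q": joint angles; "dq": joint speeds; "effort": joint torques, N m; "tool_pos": TCP position; "tool_rot": TCP orientation; "contact_force": force on the tool from outside, world axes, zero at the start; "wrist_torque": the same for the moment, N m; "opening": finger opening in m; "grip_force": force on a finger pad.
Only numpy, scipy, OpenCV 4.12 (cv2) and the standard library are available. Lean on these libraries where they do the work, as an engineer would, in place of code of your own. Each camera call takes 0.05 s, during which the arm holds its last target. There are 200 camera calls.

TASK

Take the keyed shaft (the taller one, with the key in its side) out of the drilled pine block and put its nose into the upright hollow hub of the gear unit, turn it until the key slips into the keyway, then push it fully home against the wave spring, collar down on the hub. The spring would lift it again, so finish still gripping the shaft and pressing it home, ready for the retaining screw: do not let go. Leave the old shaft, hammer, paint tub and wood offcut where they are.

Things in the scene. Friction and masses are not known exactly. Their poses are not given: they have to be found in the camera images.
- shaft: New keyed output shaft, bright steel, about 0.65 kg, 152 mm long, standing upright in one hole of the pine block. Origin at the centre of its nose (lower) end, +z up along the shaft, +x towards its key. From the nose: 0-92 mm round, 25 mm diameter, goes into the hub; 92-98 mm a 43 mm collar; 98-152 mm a 25 mm round stub to grip.
- shaft_stub (a point): Centre of the plain round stub by which the shaft is gripped (25 mm diameter, 54 mm tall), on the axis 125 mm above the nose. Axes as shaft. A dark, flush, empty keyseat marks its +x side.
- shaft_collar (a point): Centre of the collar's underside, on the axis 92 mm above the nose; axes as shaft. It comes down on hub_mouth when the shaft is fully home. The shaft below the collar, the key and the bore are lightly oiled; the key has up to about 0.05 rad of play each way in the keyway and binds if the shaft is pushed while still twisted hard.
- shaft_nose (a point): Centre of the nose end, on the axis; axes as shaft. The first 4 mm taper from 20 to 25 mm diameter. The key, 8 mm wide with round ends, stands 4.1 mm proud on the shaft's +x side and runs from 26 to 86 mm above the nose, so the plain nose enters the bore 26 mm before the key meets the hub's face.
- gearbox: Aluminium worm gear unit fixed to the bench, about 140 x 130 x 114 mm, lying on two pine battens with its hollow steel output hub upright. Origin on the bench under the hub's axis, z up; the worm case, with a round motor flange at its +y end, lies on the +x side. The hub, 35 mm outside, stands 4.5 mm above the bearing cover and cannot turn: the worm locks it.
- hub_mouth (a point): Centre of the bore at the hub's upper face, 114 mm above the bench; axes as gearbox. Through bore 26.2 mm, 92 mm long, with one straight keyway 9.5 mm wide, 4.3 mm deep, open at the top. Its direction is not reported: it is the gear unit's +x or up to 0.6 rad to either side, seen as a notch or found by turning the shaft while the key presses lightly on the hub's face.
- stand: Pine block 62 x 156 x 45 mm fixed to the bench, with two blind holes of 26.5 mm, 22 mm deep, 90 mm apart along its y; the new shaft stands in either of them, the old one in the other. Origin under its centre.
- old_shaft: The worn old shaft, like the new one but with no key and a stub only 22 mm tall (120 mm in all). Origin at its nose end. Leave it in the block.
- hammer: Hammer with a 300 mm wooden handle lying on the bench. Leave it.
- paint_tub: White lidded paint tub, 122 mm diameter, 130 mm tall. Origin under its centre. Leave it.
- offcut: Loose pine offcut 170 x 70 x 22 mm lying on the bench. Leave it.
- spring_top (a point): Centre of the top of the steel wave spring (a ring of 37 mm inside, 43 mm outside) that lies loosely round the hub; it stands 6 mm above the hub's face and moves with the spring. The collar meets it for the last 6 mm and flattens it level with the hub's face at 15 N (2.5 N per mm); the shaft's own weight of about 6.4 N presses it only 2 to 3 mm.
Mind the look-alikes: they are no part of the job. Leave any pink look-alike of the shaft alone.

How it is judged:
By the outcome, as a careful person would: the job done as asked, in the order asked, and still so for the second after the job is handed in, while the arm keeps its last pose, push and grip.
It also fails if it takes over 54 s, if anything falls off the work surface, if the arm or the gripper's body presses on something with over 40 N, if the wrist force passes 120 N, or if a joint passes its speed limit or range.

## Working session

There is one attempt and no reset: what is moved stays moved. The work goes in short steps, Python scripts to look and compute and a tool call to move; the robot and the scene stay as the last step left them, time stands still between calls to the robot, and variables do not carry over. Pictures are saved under pics/ and viewed, at most 10 in all, crops included, and the job is handed in when it is done.

Besides the shell and the picture viewer there is one more tool, called after "Emit:" as name([rows], argument=value, ...), one row to a line, values as JSON. play_rows: Moves the arm, as the interface text tells. Shift numbers are shares of 0.05 m and turn numbers shares of 8 degrees, none past 1 either way. Its arguments: {"type":"object","properties":{"series":{"type":"array"},"force":{"type":"number"}},"required":["series"]}

```bash
mkdir -p pics
cat > h.py <<'E'
import numpy as np, cv2
from scipy.spatial.transform import Rotation as R
from station import ctrl, imaging
def snap(n,f):
    o=ctrl.get_obs(); im=imaging.get_image(n)
    T=np.eye(4)
    if n=="wrist":
        W=np.eye(4); W[:3,:3]=R.from_rotvec(o["tool_rot"]).as_matrix(); W[:3,3]=o["tool_pos"]
        T=W@np.array(im["hand_eye"])
    else: T=np.linalg.inv(np.array(im["extrinsics"]))
    np.savez("pics/"+f+".npz",T=T,k=[im["fx"],im["fy"],im["cx"],im["cy"]])
    cv2.imwrite("pics/"+f+".png",im["color"]); return im["color"]
def hit(f,u,v,z):
    d=np.load("pics/"+f+".npz"); T=d["T"]; fx,fy,cx,cy=d["k"]
    r=T[:3,:3]@np.array([(u-cx)/fx,(v-cy)/fy,1]); p=T[:3,3]
    return p+r*(z-p[2])/r[2]
def proj(f,p):
    d=np.load("pics/"+f+".npz"); T=np.linalg.inv(d["T"]); fx,fy,cx,cy=d["k"]
    c=T[:3,:3]@np.array(p)+T[:3,3]; return np.array([fx*c[0]/c[2]+cx,fy*c[1]/c[2]+cy])
E
python3 -c "
from h import *
for n in('top','scene'): snap(n,n+'0')
o=ctrl.get_obs(); print(o)
for n in('top0','scene0'):
  d=np.load('pics/'+n+'.npz');print(d['T'].round(3),d['k'])
"
```

```text
{'t': 0.1, 'q': array([-1.31101430e+00,  5.33170781e-02,  1.61414614e+00,  1.91446626e-05,
        1.47603767e+00, -1.19028650e-01]), 'dq': array([-0.00027717, -0.00092091, -0.00377466,  0.00178154,  0.00081714,
       -0.00138745]), 'effort': array([ 6.42387586e-04, -3.94908607e+01, -3.71362209e+01, -6.70384520e-05,
        4.00906996e-03,  5.37610148e-06]), 'tool_pos': array([ 0.23097639, -0.58014147,  0.23017601]), 'tool_rot': array([-3.08353932e+00, -5.91121595e-01,  1.80805596e-04]), 'contact_force': array([-0.54027733, -0.07803421, -0.05405963]), 'wrist_torque': array([-0.00422203, -0.02326622,  0.00160233]), 'grip_force': 0.0, 'opening': 0.08515234974939048}
[[-0.022 -0.996  0.082  0.458]
 [-1.     0.021 -0.014  0.078]
 [ 0.012 -0.082 -0.997  1.157]
 [ 0.     0.     0.     1.   ]] [415.67437748 415.67437748 320.30931006 201.08764148]
[[ 0.117  0.712 -0.692  1.257]
 [ 0.993 -0.087  0.079 -0.006]
 [-0.004 -0.697 -0.717  0.811]
 [ 0.     0.     0.     1.   ]] [410.1541276  410.1541276  319.87171955 192.62593271]
```

View pics/top0.png

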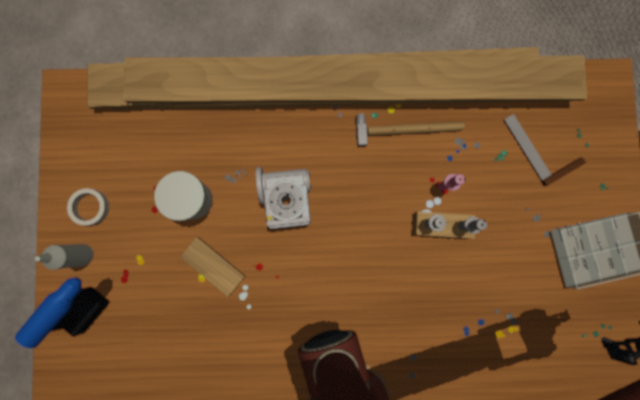

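View pics/scene0.png

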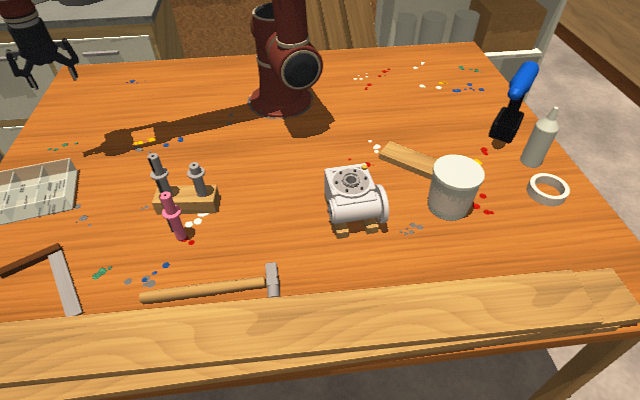

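The top view shows the stand at (447,226), with the tall shaft probably its right one at (475,226). The gearbox hub is at (286,200) and the pink look-alike at (455,182). In the scene view the tall shaft is at (155,160) and the gearbox at (352,180). Next I'll enlarge these areas.

```bash
python3 -c "
from h import *
def c(f,u,v,w,h): 
  return cv2.resize(cv2.imread('pics/'+f+'.png')[v:v+h,u:u+w],(400,300),interpolation=cv2.INTER_CUBIC)
a=np.vstack([np.hstack([c('top0',405,170,100,75),c('top0',245,160,80,60)]),np.hstack([c('scene0',130,145,100,75),c('scene0',315,150,80,60)])])
cv2.imwrite('pics/comp.png',a)
print(hit('top0',286,200,.114),hit('scene0',351,180,.114),hit('top0',480,226,.175),hit('scene0',154,157,.175))
"
```

```text
[0.54884952 0.15012533 0.114     ] [0.55211015 0.15120023 0.114     ] [ 0.47192293 -0.31214847  0.175     ] [ 0.48003616 -0.31150509  0.175     ]
```

View pics/comp.png

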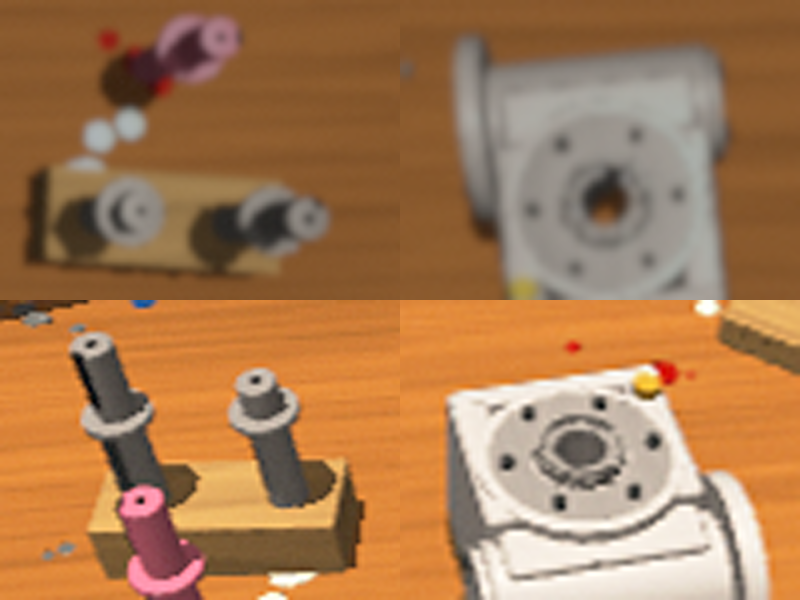

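```bash
cat >> h.py <<'E'
def tri(obs):
    A=np.zeros((3,3));b=np.zeros(3)
    for f,u,v in obs:
        d=np.load("pics/"+f+".npz");p=d["T"][:3,3];r=hit(f,u,v,0)-p;r/=np.linalg.norm(r)
        M=np.eye(3)-np.outer(r,r);A+=M;b+=M@p
    return np.linalg.solve(A,b)
def plan(xyz,yaw,n,o=None):
    """rows (shares) from the present pose to TCP xyz, tool down with tool x at yaw, in n equal rows"""
    o=o or ctrl.get_obs(); R0=R.from_rotvec(o["tool_rot"]); p0=np.array(o["tool_pos"])
    R1=R.from_euler("z",yaw)*R.from_euler("x",np.pi); w=(R0.inv()*R1).as_rotvec()/n; st=(np.array(xyz)-p0)/n
    for i in range(n): print((((R0*R.from_rotvec(w*i)).inv().apply(st))/.05).round(3).tolist(),(np.degrees(w)/8).round(3).tolist())
def yaw(o): x=R.from_rotvec(o["tool_rot"]).as_matrix()[:,0]; return np.arctan2(x[1],x[0])
E
python3 -c "
from h import *
print('stub top',tri([('top0',481.5,224.2),('scene0',153.2,155.5)]),hit('top0',481.5,224.2,.175),hit('scene0',153.2,155.5,.175))
a=('top0',245+606/5-80,160+205/5);b=('scene0',315+577/5-80,150+147/5)
print('hub',tri([a,b]),hit(*a,.114),hit(*b,.114))
print('stand corners',hit('top0',405+52/4,170+168/4,.045),hit('top0',405+42/4,170+262/4,.045),hit('top0',405+278/4,170+272/4,.045))
print('gear edge',hit('top0',245+102/5,160+290/5,.1),hit('top0',245+98/5,160+160/5,.1),hit('top0',245+(720-400)/5,160+290/5,.1),hit('top0',245+308/5,160+170/5,.1))
im=imaging.get_image('wrist');print(np.array(im['hand_eye']).round(3),im['fx'])
plan([.475,-.34,.30],1.57,8)
"
```

```text
stub top [ 0.47601098 -0.31436771  0.17671184] [ 0.47609904 -0.31595025  0.175     ] [ 0.4742325  -0.31427804  0.175     ]
hub [0.54664743 0.1503373  0.11086997] [0.54631547 0.14966246 0.114     ] [0.54985425 0.15010397 0.114     ]
stand corners [ 0.51492657 -0.19867837  0.045     ] [ 0.45223021 -0.18934767  0.045     ] [ 0.44201752 -0.34735837  0.045     ]
gear edge [0.50533539 0.2040287  0.1       ] [0.5717128  0.20529946 0.1       ] [0.50291073 0.09342242 0.1       ] [0.56431443 0.09831049 0.1       ]
[[-0.    -0.948 -0.318  0.082]
 [ 1.    -0.     0.001 -0.001]
 [-0.001 -0.318  0.948 -0.141]
 [ 0.     0.     0.     1.   ]] 293.27427743163935
[0.789, -0.333, -0.173] [-0.001, -0.001, -1.066]
[0.829, -0.212, -0.174] [-0.001, -0.001, -1.066]
[0.852, -0.087, -0.174] [-0.001, -0.001, -1.066]
[0.855, 0.041, -0.174] [-0.001, -0.001, -1.066]
[0.84, 0.167, -0.174] [-0.001, -0.001, -1.066]
[0.805, 0.29, -0.174] [-0.001, -0.001, -1.066]
[0.753, 0.406, -0.174] [-0.001, -0.001, -1.066]
[0.685, 0.514, -0.174] [-0.001, -0.001, -1.066]
```

```bash
python3 -c "
from h import *
plan([.475,-.315,.27],-.6,8)
"
```

```text
[0.812, -0.391, -0.098] [-0.001, 0.001, 0.876]
[0.758, -0.487, -0.098] [-0.001, 0.001, 0.876]
[0.693, -0.576, -0.098] [-0.001, 0.001, 0.876]
[0.618, -0.656, -0.099] [-0.001, 0.001, 0.876]
[0.533, -0.726, -0.099] [-0.001, 0.001, 0.876]
[0.44, -0.786, -0.099] [-0.001, 0.001, 0.876]
[0.341, -0.834, -0.099] [-0.001, 0.001, 0.876]
[0.237, -0.869, -0.099] [-0.001, 0.001, 0.876]
```

Emit:
play_rows([
  [1,[0.81,-0.39,-0.1],[0,0,0.876]],
  [1,[0.76,-0.49,-0.1],[0,0,0.876]],
  [1,[0.69,-0.58,-0.1],[0,0,0.876]],
  [1,[0.62,-0.66,-0.1],[0,0,0.876]],
  [1,[0.53,-0.73,-0.1],[0,0,0.876]],
  [1,[0.44,-0.79,-0.1],[0,0,0.876]],
  [1,[0.34,-0.83,-0.1],[0,0,0.876]],
  [0.7,[0.24,-0.87,-0.1],[0,0,0.876]],
])

```text
t: 1.15
tool_pos: [0.4756, -0.3133, 0.2711]
tool_rot: [-2.999, 0.934, 0.001]
contact_force: [-0.1, -0.8, 0.1]
opening: 0.0697
grip_force: 0.0
```

Emit:
play_rows([
  [0.7,[0,0,0],[0,0,0]],
  [0.7,[0,0,0],[0,0,0]],
])

```text
t: 1.4
tool_pos: [0.4746, -0.3147, 0.2708]
tool_rot: [3.002, -0.926, -0.001]
contact_force: [-0.1, -0.9, -0.4]
opening: 0.06
grip_force: 0.0
```

```bash
python3 -c "
from h import *
im=snap('wrist','w1'); o=ctrl.get_obs(); print(o['t'],o['tool_pos'],yaw(o),o['q'])
cv2.imwrite('pics/w1v.png',cv2.resize(im[60:360,120:520],(800,600),interpolation=cv2.INTER_CUBIC))
print(proj('w1',[.475,-.315,.175]))
"
```

```text
1.45 [ 0.47430309 -0.31511601  0.27082658] -0.5997826431768982 [-7.16901688e-01 -9.93876923e-02  1.69691860e+00 -3.82159893e-04
  1.54483440e+00  1.45368723e+00]
[319.52015685 202.01573395]
```

View pics/w1v.png

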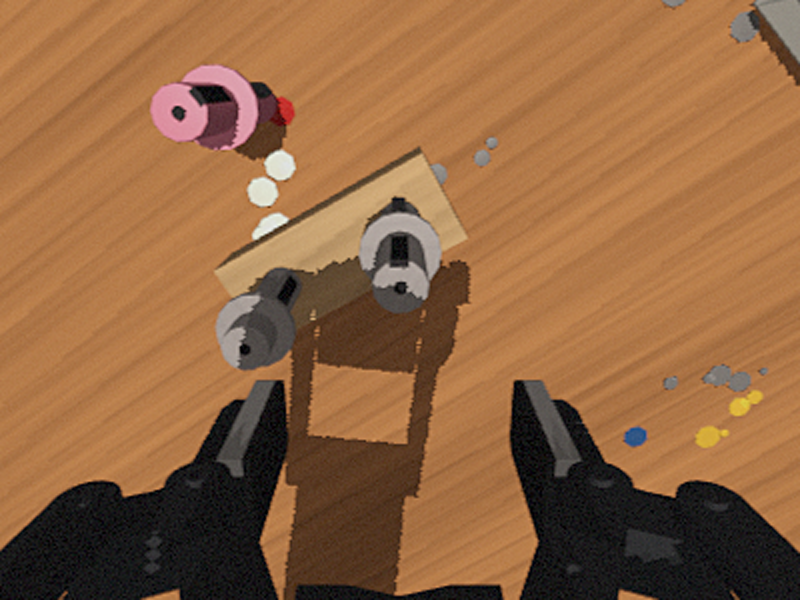

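The stub top is at crop (400,287), full image (320,203.5), against a prediction of (319.5,202). The keyseat at (400,250) and the key at (399,203) lie straight above it, so the key points along tool +x. Fingers straddle it cleanly, and the old shaft at (245,350) is clear.

```bash
python3 -c "
from h import *
p=hit('w1',320,203.5,.175);print(p, hit('w1',120+199.5,60+101.5,.023+.086))
plan([p[0],p[1],.131],-.6,4)
"
```

```text
[ 0.47366106 -0.31458409  0.175     ] [ 0.49334251 -0.32770163  0.109     ]
[-0.004, -0.001, 0.699] [0.001, 0.001, 0.0]
[-0.004, -0.001, 0.699] [0.001, 0.001, 0.0]
[-0.004, -0.0, 0.699] [0.001, 0.001, 0.0]
[-0.004, -0.0, 0.699] [0.001, 0.001, 0.0]
```

Emit:
play_rows([
  [0.7,[0,0,0.7],[0,0,0]],
  [0.7,[0,0,0.7],[0,0,0]],
  [0.7,[0,0,0.7],[0,0,0]],
  [0.7,[-0.02,0,0.7],[0,0,0]],
  [0.7,[0,0,0],[0,0,0]],
], force=100)

```text
t: 2.08
tool_pos: [0.4712, -0.3133, 0.1275]
tool_rot: [-2.998, 0.929, 0.011]
contact_force: [0.1, 0.2, 0.3]
opening: 0.0599
grip_force: 0.0
```

Emit:
play_rows([
  [0.2,[0,0,0],[0,0,0]],
  [0.1,[0,0,0],[0,0,0]],
  [0.1,[0,0,0],[0,0,0]],
  [0.1,[0,0,0],[0,0,0]],
], force=100)

```text
t: 2.58
tool_pos: [0.4752, -0.3154, 0.134]
tool_rot: [2.999, -0.927, 0.006]
contact_force: [0.1, -0.5, 5.0]
opening: 0.0229
grip_force: 97.6
```

Emit:
play_rows([
  [0.1,[0,0,-0.3],[0,0,0]],
  [0.1,[0,0,-0.6],[0,0,0]],
  [0.1,[0,0,-0.8],[0,0,0]],
  [0.1,[0,0,-0.8],[0,0,0]],
])

```text
t: 3.08
tool_pos: [0.4731, -0.3128, 0.2558]
tool_rot: [-2.999, 0.927, 0.006]
contact_force: [1.4, 0.1, -6.7]
opening: 0.0229
grip_force: 98.7
```

```bash
python3 -c "
from h import *
o=ctrl.get_obs(); print(o['t'],o['tool_pos'],yaw(o),o['q'],o['contact_force'],o['opening'])
# look pose: hub at tool +x 0.085, key yaw -.2
y=-.2; d=np.array([np.cos(y),np.sin(y)])*.085
plan([.548-d[0],.150-d[1],.262],y,10)
"
```

```text
3.075 [ 0.47305959 -0.31282261  0.25576071] -0.5994247006775649 [-7.15771540e-01 -9.52926173e-02  1.71798416e+00  6.07763158e-04
  1.52356887e+00  1.45442199e+00] [ 1.37851206  0.09172824 -6.70277382] 0.022852765093785726
[-0.555, -0.783, -0.009] [-0.001, 0.003, -0.286]
[-0.523, -0.804, -0.009] [-0.001, 0.003, -0.286]
[-0.491, -0.825, -0.01] [-0.001, 0.003, -0.286]
[-0.458, -0.843, -0.01] [-0.001, 0.003, -0.286]
[-0.424, -0.861, -0.011] [-0.001, 0.003, -0.286]
[-0.389, -0.877, -0.011] [-0.001, 0.003, -0.286]
[-0.353, -0.892, -0.011] [-0.001, 0.003, -0.286]
[-0.318, -0.906, -0.012] [-0.001, 0.003, -0.286]
[-0.281, -0.917, -0.012] [-0.001, 0.003, -0.286]
[-0.244, -0.928, -0.012] [-0.001, 0.003, -0.286]
```

Emit:
play_rows([
  [0.1,[0,0,-0.8],[0,0,0]],
  [0.1,[-0.55,-0.78,-0.2],[0,0,-0.286]],
  [0.1,[-0.52,-0.8,0],[0,0,-0.286]],
  [0.1,[-0.49,-0.82,0],[0,0,-0.286]],
  [0.1,[-0.46,-0.84,0],[0,0,-0.286]],
  [0.1,[-0.42,-0.86,0],[0,0,-0.286]],
  [0.1,[-0.39,-0.88,0],[0,0,-0.286]],
  [0.1,[-0.35,-0.89,0],[0,0,-0.286]],
])

```text
t: 4.08
tool_pos: [0.467, 0.0226, 0.305]
tool_rot: [-3.101, 0.498, 0.005]
contact_force: [0.5, -1.1, -6.2]
opening: 0.0229
grip_force: 99.2
```

Emit:
play_rows([
  [0.1,[-0.32,-0.91,0.2],[0,0,-0.286]],
  [0.1,[-0.28,-0.92,0.3],[0,0,-0.286]],
  [0.1,[-0.24,-0.93,0.3],[0,0,-0.286]],
  [0.1,[0,0,0],[0,0,0]],
  [0.1,[0,0,0],[0,0,0]],
  [0.1,[0,0,0],[0,0,0]],
])

```text
t: 4.82
tool_pos: [0.4663, 0.1643, 0.2664]
tool_rot: [3.125, -0.316, -0.0]
contact_force: [0.7, -0.3, -6.0]
opening: 0.0229
grip_force: 100.5
```

```bash
python3 -c "
from h import *
im=snap('wrist','w2'); o=ctrl.get_obs(); print(o['t'],o['tool_pos'],yaw(o),o['q'])
print(proj('w2',[.548,.150,.114]))
u,v=proj('w2',[.548,.150,.114]).astype(int); u0=max(u-50,0);v0=max(v-37,0)
print(u0,v0)
c=cv2.resize(im[v0:v0+75,u0:u0+100],(800,600),interpolation=cv2.INTER_CUBIC)
s=cv2.resize(im,(240,150)); c[450:,560:]=s
cv2.imwrite('pics/w2v.png',c)
"
```

```text
4.875 [0.46642578 0.16419671 0.26662349] -0.20198829736951762 [ 1.87883835e-01 -2.85825347e-01  1.86528016e+00 -4.31566909e-05
  1.56191995e+00  1.96066883e+00]
[317.2777266  100.84431798]
267 63
```

View pics/w2v.png

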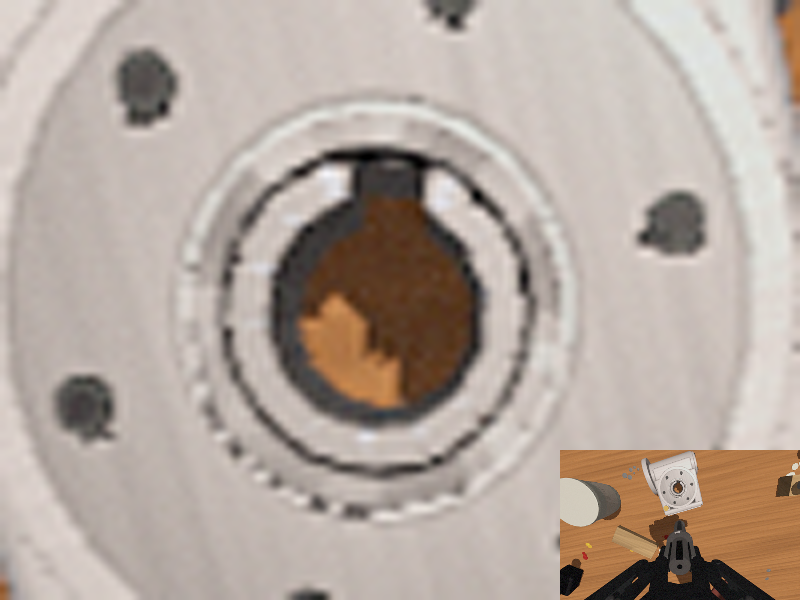

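The hub shows the bore centred at crop (378,317) and the keyway notch centred at (388.5,180), slightly right of image-up. The inset shows the shaft hanging between the fingers. I'll check the nose and key in the same picture.

```bash
python3 -c "
from h import *
f=lambda x,y,z=.114:hit('w2',267+x/8-.44,63+y/8-.44,z)
c=f(378,317);k=f(388.5,185);k2=f(388.5,165);print(c,[np.arctan2(*(q-c)[[1,0]]) for q in(k,k2)], (k2-c),f(272,317)-f(484,317), 'spring',f(378,313,.119))
im=cv2.imread('pics/w2.png')
d=np.load('pics/w2.npz');print(d['k'])
H=np.array(imaging.get_image('wrist')['hand_eye']);Hi=np.linalg.inv(H);fx,fy,cx,cy=d['k']
for p in [(0,0,.111),(.01,0,.111),(0,.01,.111),(0,0,.111-.092),(.0125,0,.085),(0.0166,0,.025),(.0215,0,.013)]:
  q=Hi[:3,:3]@np.array(p)+Hi[:3,3];print(p,fx*q[0]/q[2]+cx,fy*q[1]/q[2]+cy)
cv2.imwrite('pics/w2s.png',cv2.resize(im[150:300,220:420],(800,600),interpolation=cv2.INTER_CUBIC))
"
```

```text
[0.54748079 0.1534691  0.114     ] [np.float64(-0.2911978816906975), np.float64(-0.2802275186720802)] [ 0.0161585  -0.00465043  0.        ] [0.00504445 0.02464847 0.        ] spring [0.54788368 0.15330381 0.119     ]
[293.27427743 293.27427743 318.98298172 201.30885428]
(0, 0, 0.111) 319.8985411851153 197.5342852856358
(0.01, 0, 0.111) 319.90734551256355 186.87102632732353
(0, 0.01, 0.111) 330.9605564857314 197.52941810997123
(0, 0, 0.019000000000000003) 320.4695490303425 243.8262300102665
(0.0125, 0, 0.085) 320.0321018060893 192.6104340675716
(0.0166, 0, 0.025) 320.45252003124284 214.69902619795366
(0.0215, 0, 0.013) 320.5828044204521 214.25982832469901
```

View pics/w2s.png

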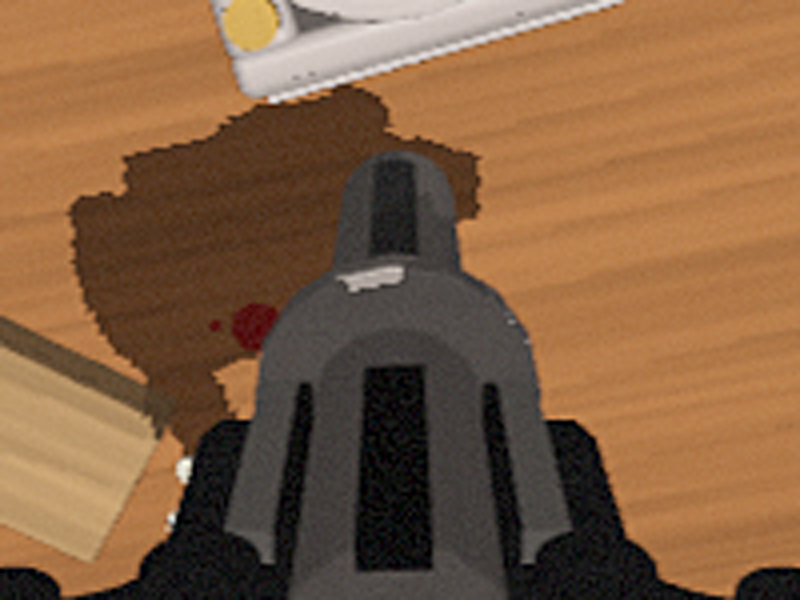

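The nose sits near the predicted spot at crop (398,155), about 1 mm towards tool −x. The key and keyseat, at about x=394 against an axis at about 399, put the key roughly 0.05 rad counterclockwise of tool x. With the keyway at −0.285 rad, tool yaw should be about −0.335.

```bash
python3 -c "
from h import *
plan([.5487,.1522,.245],-.335,4)
"
```

```text
[0.415, -0.024, 0.109] [-0.0, -0.001, 0.238]
[0.414, -0.037, 0.109] [-0.0, -0.001, 0.238]
[0.412, -0.051, 0.109] [-0.0, -0.001, 0.238]
[0.41, -0.065, 0.109] [-0.0, -0.001, 0.238]
```

Emit:
play_rows([
  [0.1,[0.415,-0.02,0],[0,0,0.238]],
  [0.1,[0.414,-0.04,0],[0,0,0.238]],
  [0.1,[0.412,-0.05,0],[0,0,0.238]],
  [0.1,[0.41,-0.06,0.1],[0,0,0.238]],
  [0.1,[0,0,0.2],[0,0,0]],
  [0.1,[0,0,0.13],[0,0,0]],
  [0.1,[0,0,0],[0,0,0]],
  [0.1,[0,0,0],[0,0,0]],
])

```text
t: 5.92
tool_pos: [0.5482, 0.1529, 0.2452]
tool_rot: [-3.098, 0.521, -0.001]
contact_force: [0.1, -0.1, -6.8]
opening: 0.0232
grip_force: 100.6
```

```bash
python3 -c "
from h import *
im=snap('wrist','w3'); o=ctrl.get_obs(); print(o['t'],o['tool_pos'],yaw(o),o['contact_force'])
print(proj('w3',[.5478,.1525,.114]))
cv2.imwrite('pics/w3v.png',cv2.resize(im[150:270,240:400],(800,600),interpolation=cv2.INTER_CUBIC))
"
```

```text
5.975 [0.54835029 0.1529574  0.24540926] -0.333029299785187 [-0.66839295 -0.74555317 -6.44090049]
[320.31121096 191.36497416]
```

View pics/w3v.png

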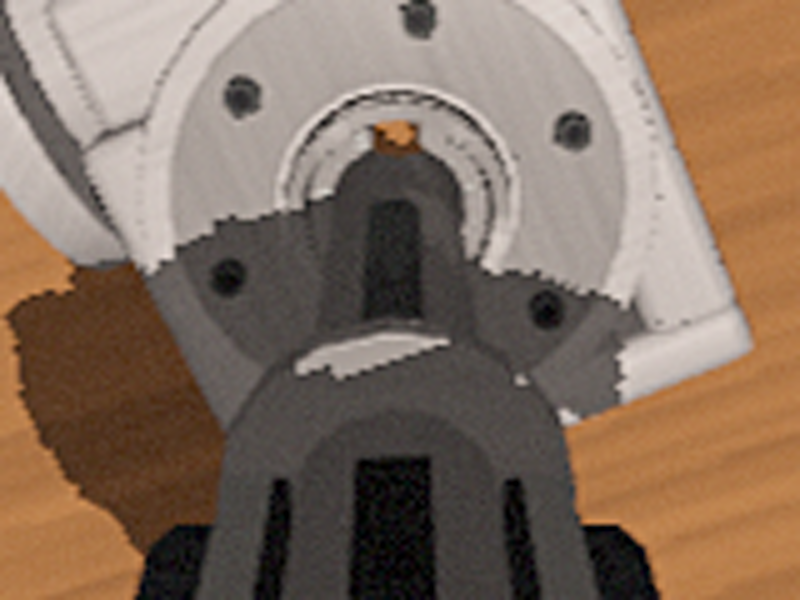

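The key at (393,260) lines up with the keyway notch at (396,138). The bore's front edge is at about (398,152), and the hub looks centred under the nose laterally. I'll check the fore-aft position from that edge.

```bash
python3 -c "
from h import *
g=lambda x,y,z=.114:hit('w3',240+x/5-.4,150+y/5-.4,z)
d=np.array([np.cos(-.29),np.sin(-.29),0])
print('from edge',g(399,152)-.0131*d,'notch edge',g(396,121)-.0174*d,'cover', g(170,180,.1095),g(627,180,.1095))
o=ctrl.get_obs();print(o['tool_pos']-0.001*d)
"
```

```text
from edge [0.54625341 0.15337666 0.114     ] notch edge [0.54805282 0.15316374 0.114     ] cover [0.56705357 0.19420511 0.1095    ] [0.53777723 0.10965537 0.1095    ]
[0.54739205 0.15324335 0.24540926]
```

Emit:
play_rows([
  [0.1,[0,0,0.15],[0,0,0]],
  [0.1,[0,0,0.15],[0,0,0]],
  [0.1,[0,0,0.12],[0,0,0]],
  [0.1,[0,0,0.06],[0,0,0]],
  [0.1,[0,0,0],[0,0,0]],
])

```text
t: 6.6
tool_pos: [0.5485, 0.1528, 0.2206]
tool_rot: [3.098, -0.521, 0.0]
contact_force: [0.7, -1.2, -7.1]
opening: 0.0228
grip_force: 100.7
```

Emit:
play_rows([
  [0.1,[0,0,0.08],[0,0,0]],
  [0.1,[0,0,0.08],[0,0,0]],
  [0.1,[0,0,0.08],[0,0,0]],
  [0.1,[0,0,0],[0,0,0]],
])

```text
t: 7.1
tool_pos: [0.5484, 0.1528, 0.2082]
tool_rot: [3.098, -0.521, -0.0]
contact_force: [1.4, -0.6, -6.3]
opening: 0.023
grip_force: 100.7
```

Emit:
play_rows([
  [0.1,[0,0,0.08],[0,0,0]],
  [0.1,[0,0,0.08],[0,0,0]],
  [0.1,[0,0,0.06],[0,0,0]],
  [0.1,[0,0,0.06],[0,0,0]],
  [0.1,[0,0,0],[0,0,0]],
])

```text
t: 7.72
tool_pos: [0.5484, 0.1528, 0.1944]
tool_rot: [3.098, -0.521, -0.0]
contact_force: [1.6, -0.2, -6.3]
opening: 0.0229
grip_force: 100.7
```

Emit:
play_rows([
  [0.1,[0,0,0.06],[0,0,0]],
  [0.1,[0,0,0.06],[0,0,0]],
  [0.1,[0,0,0.06],[0,0,0]],
  [0.1,[0,0,0],[0,0,0]],
])

```text
t: 8.22
tool_pos: [0.5484, 0.1528, 0.1854]
tool_rot: [3.098, -0.521, -0.0]
contact_force: [2.0, -0.8, -6.6]
opening: 0.0231
grip_force: 100.7
```

```bash
python3 -c "
from h import *
o=ctrl.get_obs(); print(o['t'],o['tool_pos'],yaw(o),o['contact_force'],o['wrist_torque'])
"
```

```text
8.225 [0.54837653 0.15277486 0.18537899] -0.3333250472580579 [ 1.97909555 -0.82166314 -6.63416617] [-0.16277585 -0.50282835  0.00502054]
```

The key has slipped into the keyway with no yaw torque. Next I lower the shaft to just above the spring.

Emit:
play_rows([
  [0.1,[0,0,0.11],[0,0,0]],
  [0.1,[0,0,0.11],[0,0,0]],
  [0.1,[0,0,0.11],[0,0,0]],
  [0.1,[0,0,0],[0,0,0]],
])

```text
t: 8.72
tool_pos: [0.5483, 0.1528, 0.1685]
tool_rot: [3.098, -0.521, -0.001]
contact_force: [2.3, -0.4, -6.6]
opening: 0.0227
grip_force: 100.7
```

Emit:
play_rows([
  [0.1,[0,0,0.11],[0,0,0]],
  [0.1,[0,0,0.11],[0,0,0]],
  [0.1,[0,0,0.11],[0,0,0]],
  [0.1,[0,0,0.1],[0,0,0]],
  [0.1,[0,0,0],[0,0,0]],
])

```text
t: 9.35
tool_pos: [0.5484, 0.1528, 0.1472]
tool_rot: [3.098, -0.521, -0.0]
contact_force: [3.2, -1.5, -6.3]
opening: 0.0229
grip_force: 100.7
```

```bash
python3 -c "
from h import *
o=ctrl.get_obs(); print(o['t'],o['tool_pos'],yaw(o),o['contact_force'],o['wrist_torque'])
"
```

```text
9.35 [0.54840118 0.15277929 0.14722306] -0.3333195135103199 [ 3.17559853 -1.49396451 -6.27810664] [-0.27838915 -0.57806625  0.02903583]
```

Emit:
play_rows([
  [0.1,[0.01,0,0.06],[0,0,0]],
  [0.1,[0,0,0.06],[0,0,0]],
  [0.1,[0,0,0.04],[0,0,0]],
  [0.1,[0,0,0],[0,0,0]],
])

```text
t: 9.85
tool_pos: [0.5486, 0.1527, 0.1395]
tool_rot: [3.098, -0.521, -0.001]
contact_force: [1.3, -0.4, -7.0]
opening: 0.0235
grip_force: 100.7
```

Emit:
play_rows([
  [0.1,[0,0,0.04],[0,0,0]],
  [0.1,[0,0,0.03],[0,0,0]],
  [0.1,[0,0,0],[0,0,0]],
])

```text
t: 10.22
tool_pos: [0.5492, 0.1529, 0.1371]
tool_rot: [-3.098, 0.521, -0.001]
contact_force: [-0.8, 0.4, -1.3]
opening: 0.0229
grip_force: 100.7
```

Emit:
play_rows([
  [0.1,[0,0,0.03],[0,0,0]],
  [0.1,[0,0,0.02],[0,0,0]],
  [0.1,[0,0,0],[0,0,0]],
])

```text
t: 10.6
tool_pos: [0.5496, 0.1528, 0.1349]
tool_rot: [-3.097, 0.521, -0.003]
contact_force: [-1.0, -0.0, 4.1]
opening: 0.0229
grip_force: 101.1
```

Emit:
play_rows([
  [0.1,[0,0,0.03],[0,0,0]],
  [0.1,[0,0,0],[0,0,0]],
])

```text
t: 10.85
tool_pos: [0.5497, 0.1528, 0.1336]
tool_rot: [-3.097, 0.521, -0.003]
contact_force: [-2.4, 0.9, 7.1]
opening: 0.0227
grip_force: 101.4
```

Emit:
play_rows([
  [0.1,[0,0,0.03],[0,0,0]],
  [0.1,[0,0,0],[0,0,0]],
  [0.1,[0,0,0],[0,0,0]],
])

```text
t: 11.22
tool_pos: [0.5497, 0.1528, 0.133]
tool_rot: [-3.098, 0.521, -0.003]
contact_force: [-3.4, -0.2, 11.2]
opening: 0.0231
grip_force: 102.6
```

Emit:
play_rows([
  [0.1,[-0.01,0,0.02],[0,0,0]],
  [0.1,[0,0,0],[0,0,0]],
  [0.1,[0,0,0],[0,0,0]],
])

```text
t: 11.6
tool_pos: [0.5498, 0.1528, 0.133]
tool_rot: [-3.098, 0.521, -0.005]
contact_force: [-3.7, -1.4, 13.2]
opening: 0.0227
grip_force: 102.7
```

Emit:
play_rows([
  [0.1,[-0.01,0,0.04],[0,0,0]],
  [0.1,[0,0,0.02],[0,0,0]],
  [0.1,[0,0,0],[0,0,0]],
  [0.1,[0,0,0],[0,0,0]],
])

```text
t: 12.1
tool_pos: [0.5499, 0.1529, 0.1329]
tool_rot: [-3.098, 0.521, -0.007]
contact_force: [-9.2, -2.4, 24.6]
opening: 0.0231
grip_force: 103.9
```

```bash
python3 -c "
from h import *
im=snap('wrist','w4'); s=snap('scene','s4'); o=ctrl.get_obs(); print(o['t'],o['tool_pos'],yaw(o),o['contact_force'],o['wrist_torque'],o['opening'])
a=cv2.resize(im[150:300,220:420],(400,300),interpolation=cv2.INTER_CUBIC);b=cv2.resize(s[120:240,280:440],(400,300),interpolation=cv2.INTER_CUBIC)
cv2.imwrite('pics/f4.png',np.hstack([a,b]))
"
```

```text
12.2 [0.54989056 0.15284782 0.13291266] -0.33304359342730855 [-9.72276485 -3.46318728 23.67568499] [-0.58390697  1.78627916  0.01366189] 0.023280085201780612
```

View pics/f4.png

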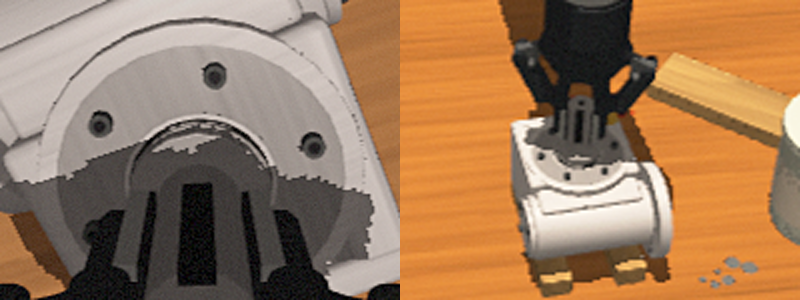

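The collar sits on the hub over the flattened spring with the key side facing the camera, and z has stayed at 0.133 as the force rose. I'll relieve the side load a little before handing in.

Emit:
play_rows([
  [0.1,[-0.015,0,0],[0,0,0]],
  [0.1,[-0.015,0,0],[0,0,0]],
  [0.1,[0,0,0],[0,0,0]],
  [0.1,[0,0,0],[0,0,0]],
])

```text
t: 12.7
tool_pos: [0.5498, 0.1529, 0.1329]
tool_rot: [3.098, -0.521, 0.012]
contact_force: [-5.3, -4.3, 21.1]
opening: 0.0229
grip_force: 103.4
```

```bash
python3 -c "
from h import *
o=ctrl.get_obs(); print(o['tool_pos'],o['contact_force'],o['grip_force']); print(ctrl.finish_job())
"
```

```text
[0.54976045 0.15289493 0.13293898] [-5.29458432 -4.29737753 21.12151536] 103.44287037849426
the job is handed in; nothing more can be done
None
```

The keyed shaft is in the hub with its key in the keyway and its collar down on the hub, and I handed the job in with the arm still gripping it (about 103 N) and pressing it home (about 21 N), 12.7 s into the 54 s allowed; the verdict was not reported back.

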